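# Lay the turned leg in the V-post cradle

### The arm

A 6-joint arm with a two-finger parallel gripper is mounted at the origin on the work surface. World frame = base frame: x ahead of the robot, y to its left, z up, the work surface at z = 0. Lengths are in m, angles in rad, forces in N, time in s.
With the tool pointing down it reaches from about 0.375 to 0.925 m from the base axis. Payload 5.7 kg.
Tool frame: the origin (TCP) lies midway between the tips of the shut fingers; the grasp point (between the pads) lies 19 mm behind it; z points along the fingers, y is the line along which they close (so a half turn about z gives the same grasp; the last joint's range is limited). The gripper opens to 85 mm and grips with 20 to 120 N. Pads are 22 mm wide; open, the fingers measure 114 mm over their backs; the gripper's body (76 mm by 85 mm) begins 54 mm behind the grasp point. The pads swing forward as they close: fully open they stand 13 mm farther back than shut.
Start: joints at [1.194, 0.359, 1.51, -0, 1.272, -0.115], TCP at [0.155, 0.58, 0.231] pointing down, gripper open.
Joint ranges: [-2.97, 2.97], [-1.01, 2.36], [0.21, 2.38], [-0.96, 4.11], [0.2, 2.71], [-2.98, 2.98]. Speed limits (rad/s): [2.39, 2.39, 3.14, 3.14, 3.14, 3.14].

### API

Orientations are given as a unit quaternion [x, y, z, w].
In Python, from station import status, read_camera, env, regions_of gives the robot as it stands.
- The arm moves only by the shell command python3 -m handwheel 'ROWS' [OPENING]. ROWS is JSON, a list of rows, each a list of 4 numbers: the shift along the tool's x, y, z in cm, then the turn about the tool's z in rad. In form: [[tx, ty, tz, roll], ...]. A call has 1 to 5 rows; each row is the pose to reach, as a shift and turn from the pose commanded when the call began, along the tool's axes at that moment; what a row does not reach only later rows make up. A row lasts 1/8 s, in which the tool goes at most 62.5 mm and 10.7 degrees, less where a joint would pass 70% of its speed; a pose out of reach is approached as far as the arm can. A call with a gripper value outside its range is refused whole. OPENING is the closure in counts, from 0 (fully open) to 255 (shut), set as the call begins (- or left out, the last holds). The fingers move at their own pace and stop on an object; the grip force is fixed at half the most. Time passes only in rows, so rows that repeat a pose let the fingers close. It gives the time, the measured TCP pose, the force, the opening and the grip force at its end, in the units of the state.
- status.observe(): the state, without advancing time (a new reading comes with each control period).
- read_camera(name): name is "scene" or "top" or "wrist"; returns a dict with "frame" (384x512x3 uint8, red, green, blue), "range_z" (384x512 float32, m along the optical axis (not along the pixel's ray), 0 where there is no reading), "intrinsics" (3x3 intrinsics, pixels), "R" (3x3) and "t" (3): a world point X has camera coordinates R X + t; the wrist camera has in their place "hand_eye" (4x4, takes a point from camera to tool coordinates, whose origin is the TCP and whose axes are the flange's). Camera axes: x right, y down, z forward; pixel columns grow to the right and rows downward; lengths in m; the calibration is good to about 2 mm. A picture is of the moment at which its call begins: read the wrist's pose just before it.
- env.job_done(): hands the job in; it is judged then, once.
Trained networks look in a picture, given as the dict that the camera call returned (one of the last four; its "shot" number tells which), for a name from the list of things; names that differ only in an ending like _2 or _b are one class to them, and where a whole thing is asked for, a point or a joint stands for the part that bears it (a point fixed in the world has none). Each returns a list of dicts, best first, with "confidence" (0 to 1); they miss things now and then, are a little off and sometimes report something else, mostly with a low value. They report only what shows in the picture. A call takes as long as a camera call. They do not tell look-alikes from the thing itself.
- regions_of(picture, query): "pixels" (384x512 bool, what is visible of it) and "box" ([centre column, centre row, width, height] in pixels, round what is visible of it).
The state is a dict: "time_s": time; "joint_pos": joint angles; "dq": joint speeds; "joint_torque": joint torques, N m; "position": TCP position; "orientation": TCP orientation; "contact_force": force on the tool from outside, world axes, zero at the start; "torque": the same for the moment, N m; "grip_width": opening from 0.0 (shut) to 1.0 (fully open); "finger_force": force on a finger pad.
Only numpy, scipy, OpenCV 4.12 (cv2) and the standard library are available. Lean on these libraries where they do the work, as an engineer would, in place of code of your own. Each camera call takes 0.05 s, during which the arm holds its last target. There are 200 camera calls.

### The job

Among the three pieces of wood lying side by side, pick the turned leg with the square block in its middle and two round ends, and lay it lengthwise in the raised cradle so that its round ends rest in the V notches of both posts, with the block about midway between the posts. Lower it into the notches and let go there, do not drop it in; leave the other two pieces of wood where they lie.

Things in the scene. Friction and masses are not known exactly. Their poses are not given: they have to be found in the camera images.
- leg_mid (a point): The turned leg: pale wood, 230 mm long, lying flat on its square middle block (56 mm long, 40 mm square). A round end, 24 mm in diameter, runs out each side, with a small 34 mm bead 34 to 42 mm from the middle and a thinner 10 mm tip. Both ends alike. The point is the centre of the block, 20 mm above the table at the start; x along the leg, z up.
- cradle_seat (a point): Fixed cradle: 190 x 75 x 18 mm base, two dark posts 16 mm thick, 132 mm clear between them, nothing in the gap above the base. Each post ends in a 90 degree V notch, 56 mm wide at the top, its bottom 85 mm and arm tips 113 mm above the table. The point: midway between the posts, 102 mm up, where the leg's block centre comes when seated; x from post to post, y across, z up.
- baluster_mid (a point): Another piece, to be left alone: pale wood, 230 mm long, with square 40 mm blocks 50 mm long at both ends and a round middle (26 mm diameter) with one bead. The point is its centre, 20 mm above the table; x runs along its length.
- blank_mid (a point): Another piece, to be left alone: a plain square bar of pale wood, 230 x 40 x 40 mm. The point is its centre, 20 mm above the table; x runs along its length.
There are look-alikes about, which are no part of the job. Leave any green look-alike of the part that bears leg_mid alone.

How it is judged:
By the outcome, as a careful person would: the job done as asked, in the order asked, and still so for the second after the job is handed in, with the robot touching nothing.
It also fails if it takes over 32 s, if anything falls off the work surface, if the arm or the gripper's body presses on something with over 40 N, if the wrist force passes 120 N, or if a joint passes its speed limit or range.

## Working session

There is one attempt and no reset: what is moved stays moved. The work goes in short steps, Python scripts to look and compute and a shell command to move; the robot and the scene stay as the last step left them, time stands still between calls to the robot, and variables do not carry over. Pictures are saved under pics/ and viewed, at most 10 in all, crops included, and the job is handed in when it is done.

```bash
ls; mkdir -p pics; cat > h.py <<'E'
import numpy as np, cv2
from scipy.spatial.transform import Rotation as Ro
from station import status, read_camera, env, regions_of
def cloud(p, st=None):
    K=np.array(p["intrinsics"]); z=p["range_z"]; v,u=np.mgrid[:384,:512]
    c=np.stack([(u-K[0,2])/K[0,0]*z,(v-K[1,2])/K[1,1]*z,z],-1)
    if "R" in p: return (c-np.array(p["t"]))@np.array(p["R"])
    H=np.array(p["hand_eye"]); c=c@H[:3,:3].T+H[:3,3]
    return c@Ro.from_quat(st["orientation"]).as_matrix().T+np.array(st["position"])
def save(p,n,crop=None,s=1):
    f=p["frame"][:,:,::-1]
    if crop: f=f[crop[1]:crop[3],crop[0]:crop[2]]
    cv2.imwrite("pics/"+n,cv2.resize(f,None,fx=s,fy=s,interpolation=cv2.INTER_CUBIC))
E
python3 - <<'E'
from h import *
for n in ("top","scene"):
    p=read_camera(n); c=cloud(p); save(p,n+"1.png",s=1.5)
    for q in ("leg_mid","cradle_seat","baluster_mid","blank_mid"):
        for r in regions_of(p,q)[:4]:
            m=r["pixels"]&(p["range_z"]>0); X=c[m]
            print(n,q,round(r["confidence"],2),np.round(r["box"]),m.sum(),np.round(np.median(X,0),3) if m.sum() else "", np.round(np.percentile(X,98,axis=0),3) if m.sum() else "",p["frame"][m].mean(0).round())
E
```

```text
pics
top leg_mid 0.84 [356. 256.  35.  83.] 993 [ 0.226 -0.295  0.031] [ 0.331 -0.264  0.042] [30. 73. 32.]
top leg_mid 0.83 [245. 148.  24.  75.] 747 [0.534 0.009 0.032] [0.647 0.035 0.043] [175. 137.  90.]
top cradle_seat 0.72 [149. 163.  40.  76.] 1954 [0.498 0.276 0.019] [0.582 0.319 0.111] [152. 126.  85.]
top baluster_mid 0.67 [286. 160.  17.  83.] 920 [ 0.505 -0.105  0.036] [ 0.617 -0.082  0.042] [182. 144.  94.]
top blank_mid 0.77 [328. 156.  22.  80.] 1296 [ 0.512 -0.227  0.039] [ 0.627 -0.201  0.043] [169. 132.  86.]
scene leg_mid 0.78 [281. 261.  73.  70.] 1298 [0.558 0.004 0.031] [0.652 0.029 0.042] [211. 172. 117.]
scene leg_mid 0.59 [107. 214.  56.  55.] 947 [ 0.25  -0.296  0.032] [ 0.34  -0.266  0.042] [ 42. 123.  56.]
scene cradle_seat 0.74 [369. 197.  84.  86.] 2658 [0.505 0.269 0.019] [0.59  0.314 0.11 ] [184. 154. 108.]
scene blank_mid 0.74 [177. 296.  44. 107.] 2081 [ 0.545 -0.237  0.04 ] [ 0.634 -0.207  0.043] [235. 199. 135.]
```

View pics/top1.png

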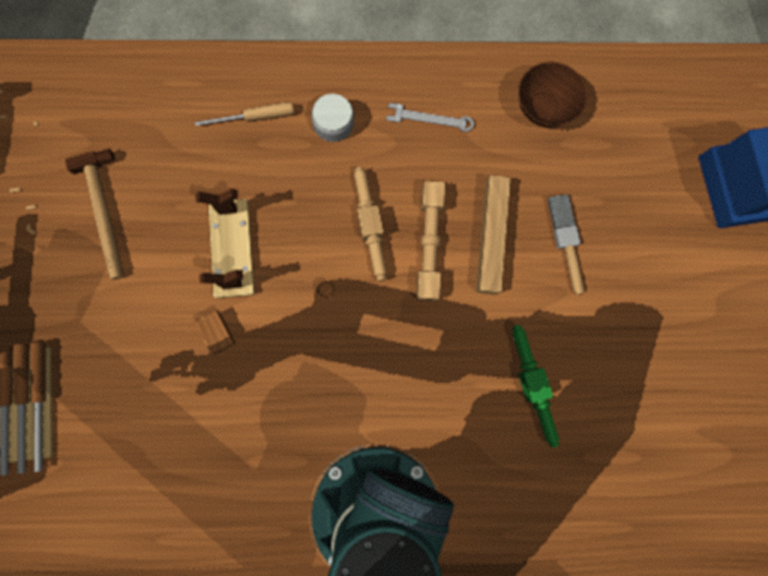

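```bash
python3 - <<'E'
from h import *
p=read_camera("scene"); save(p,"crop1.png",(130,120,430,340),2.5)
p=read_camera("top"); c=cloud(p); z=p["range_z"]>0
r=[r for r in regions_of(p,"leg_mid") if p["frame"][r["pixels"]].mean(0)[0]>100][0]; X=c[r["pixels"]&z]
def ax(P):
    m=P.mean(0); w=np.linalg.svd(P-m)[2][0]; return m,w*np.sign(w[0])
X=X[X[:,2]>.012]; m,w=ax(X[:,:2]); s=(X[:,:2]-m)@w
print("leg axis",m,w,"yaw",np.degrees(np.arctan2(w[1],w[0])),"ext",np.percentile(s,[0,1,99,100]))
B=X[X[:,2]>.037]; sb=(B[:,:2]-m)@w; t=(B[:,:2]-m)@np.array([-w[1],w[0]]);print("block",len(B),B.mean(0),sb.min(),sb.max(),t.min(),t.max())
r=regions_of(p,"cradle_seat")[0]; x0,y0=c[r["pixels"]&z][:,:2].mean(0)
Y=c[z&(abs(c[...,0]-x0)<.15)&(abs(c[...,1]-y0)<.1)]
P=Y[(Y[:,2]>.06)&(Y[:,2]<.13)]; a=P[P[:,0]>x0];b=P[P[:,0]<x0]
for q in(a,b): print("post",len(q),q.mean(0),q.min(0),q.max(0), ax(q[:,:2])[1])
Q=Y[(Y[:,2]>.012)&(Y[:,2]<.024)]; rect=cv2.minAreaRect(Q[:,:2].astype(np.float32)*1000); print("base",rect)
rect=cv2.minAreaRect(Y[(Y[:,2]>.012)&(Y[:,2]<.12)][:,:2].astype(np.float32)*1000); print("all",rect)
print(status.observe())
E
```

```text
leg axis [0.53585116 0.00857508] [0.98216507 0.18802067] yaw 10.837295405360088 ext [-0.10906737 -0.10622742  0.11565562  0.12041692]
block 244 [0.54215569 0.00914203 0.03979077] -0.03364913815905374 0.04631000584200557 -0.02028725442567689 0.019233339765164
post 249 [0.56639732 0.28616669 0.09525368] [0.5575596  0.24725073 0.06072031] [0.57950437 0.32283262 0.11483314] [ 0.09039979 -0.99590556]
post 229 [0.42002934 0.27182043 0.09763127] [0.41110313 0.23431294 0.06051401] [0.43323425 0.31100283 0.11543425] [ 0.08879425 -0.99604999]
base ((469.9040222167969, 277.0196228027344), (241.8502197265625, 76.52638244628906), 5.315983772277832)
all ((468.4548645019531, 279.34393310546875), (98.6790542602539, 250.04518127441406), 87.0777359008789)
{'time_s': 0.7, 'joint_pos': array([ 1.19389612e+00,  3.58779858e-01,  1.51035826e+00,  1.69623997e-05,
        1.27247852e+00, -1.15102588e-01]), 'dq': array([ 6.66650067e-04, -1.07510748e-03,  2.54950400e-04, -1.50076593e-04,
       -1.33854497e-03, -8.32206756e-05]), 'joint_torque': array([ 8.13013994e-04, -5.27448106e+01, -2.79000074e+01,  1.29674590e-04,
        1.41044828e-03,  6.35090282e-05]), 'position': array([0.15529487, 0.5795586 , 0.2312947 ]), 'orientation': array([ 1.30527787e-01,  9.91444651e-01, -9.65778323e-06, -1.07831503e-05]), 'contact_force': array([-0.54214385, -0.41687933, -0.96079166]), 'torque': array([ 0.00032488,  0.04666584, -0.04415964]), 'finger_force': 0.0, 'grip_width': 0.9973714176985397}
```

View pics/crop1.png

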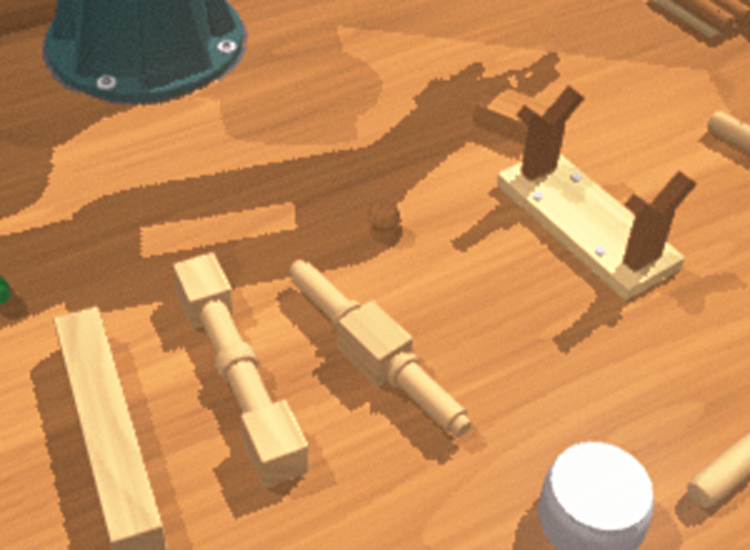

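The pale wood candidates in the top view (768 px wide) are the leg at (370,222), the baluster at (432,240) and the blank at (494,234). There is also a green look-alike leg at (536,385). Only the piece at (370,222) has a middle block and two round ends, and the scene crop confirms it at (375,340). The cradle is at (232,245) in the top view. Next I work out the hover shift.

```bash
cat >> h.py <<'E'
def go(xyz,yaw):  # yaw (deg) of part axis; tool x points at yaw+180
    s=status.observe(); R=Ro.from_quat(s["orientation"]).as_matrix()
    d=R.T@(np.array(xyz)-s["position"])*100
    e=(yaw-np.degrees(np.arctan2(R[1,0],R[0,0]))+90)%180-90
    print("t",s["time_s"],"pos",s["position"].round(4),"shift cm",d.round(2),"roll",round(-np.radians(e),3),"tilt",R[:,2].round(3),"w",s["grip_width"])
E
python3 -c "
from h import *
go((.541,.010,.20),10.8)"
```

```text
t 0.7 pos [0.1553 0.5796 0.2313] shift cm [-52.   -45.03   3.13] roll -0.45 tilt [-0. -0. -1.] w 0.9973714176985397
```

```bash
python3 -m handwheel '[[-4.7,-4.1,0,-0.15],[-9.4,-8.2,0,-0.3],[-14,-12.2,0,-0.45],[-18.7,-16.2,0,-0.45],[-23.4,-20.3,0,-0.45]]' 0; python3 -c "
from h import *
go((.541,.010,.20),10.8)"
```

```text
time_s: 1.32
position: [0.3298, 0.3214, 0.2316]
orientation: [-0.094, 0.996, 0.0, 0.001]
contact_force: [1.0, 0.3, -0.4]
grip_width: 0.999
finger_force: 0.0
t 1.325 pos [0.3298 0.3214 0.2316] shift cm [-14.9  -34.55   3.17] roll 0.0 tilt [ 0.001  0.001 -1.   ] w 0.9991480617168954
```

```bash
python3 -m handwheel '[[-2.3,-5.4,0.5,0],[-4.7,-10.9,1,0],[-7.1,-16.4,1.6,0],[-9.5,-21.9,2.2,0],[-11.8,-27.3,2.6,0]]' ; python3 -c "
from h import *
go((.541,.010,.20),10.8)"
```

```text
time_s: 1.95
position: [0.4968, 0.0749, 0.2053]
orientation: [-0.094, 0.996, 0.0, 0.0]
contact_force: [1.3, 0.7, 1.0]
grip_width: 0.998
finger_force: 0.0
t 1.95 pos [0.4968 0.0749 0.2053] shift cm [-3.13 -7.2   0.53] roll -0.001 tilt [ 0.001  0.    -1.   ] w 0.9977827489167996
```

```bash
python3 -m handwheel '[[-2,-4,0.5,0],[-3,-7.1,0.5,0],[-3,-7.1,0.5,0]]' ; cat > wl.py <<'E'
from h import *
s=status.observe(); p=read_camera("wrist"); c=cloud(p,s); z=p["range_z"]>0
save(p,"wrist1.png")
L=[r for r in regions_of(p,"leg_mid") if p["frame"][r["pixels"]].mean(0)[0]>100]
r=L[0]; print(r["confidence"],r["box"])
X=c[r["pixels"]&z]; X=X[(X[:,2]>.015)&(X[:,2]<.05)]
B=X[X[:,2]>.0385]; rect=cv2.minAreaRect(B[:,:2].astype(np.float32)*1000); print("block",len(B),rect,B[:,2].mean())
m=X[:,:2].mean(0); w=np.linalg.svd(X[:,:2]-m,full_matrices=False)[2][0]; w*=np.sign(w[0]); q=(X[:,:2]-m)@w
print("axis yaw",np.degrees(np.arctan2(w[1],w[0])),"ends",q.min(),q.max(),"mid",m+w*(q.min()+q.max())/2)
b=B[:,:2].mean(0); print(b); go((*b,.008),np.degrees(np.arctan2(w[1],w[0])))
E
python3 wl.py
```

```text
time_s: 2.33
position: [0.54, 0.0106, 0.2003]
orientation: [-0.093, 0.996, -0.0, 0.0]
contact_force: [-0.5, 0.4, 0.6]
grip_width: 1.0
finger_force: 0.0
0.87 [249.9, 156.0, 45.1, 237.4]
block 2200 ((540.0208740234375, 7.182218551635742), (54.902374267578125, 39.46244812011719), 10.452779769897461) 0.039546128276915685
axis yaw 10.74858851386423 ends -0.10328026232692564 0.12603766183612186 mid [0.54028524 0.00745531]
[0.53972765 0.00719636]
t 2.425 pos [0.5382 0.0127 0.2002] shift cm [-0.06 -0.58 19.22] roll -0.0 tilt [-0.001  0.    -1.   ] w 0.9983791279432557
```

View pics/wrist1.png

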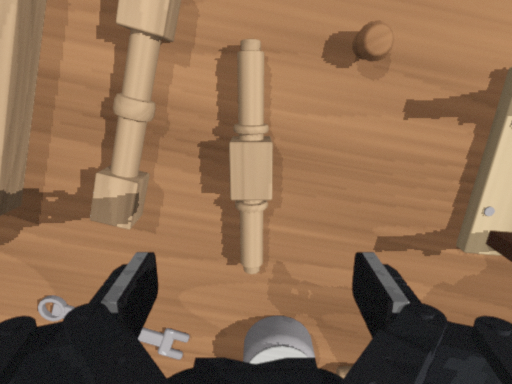

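The wrist view shows the leg upright in the picture, with its block at (251,170). Both round ends are free and the block lies between the open fingers. I descend with a −0.55 cm correction along tool y.

```bash
python3 -m handwheel '[[0,-0.4,6,0],[0,-0.5,11,0],[0,-0.5,14,0],[0,-0.5,14,0],[0,-0.5,14,0]]'; sed -i s/wrist1/wrist2/ wl.py; python3 wl.py
```

```text
time_s: 3.05
position: [0.54, 0.0084, 0.0615]
orientation: [-0.094, 0.996, -0.0, 0.001]
contact_force: [1.0, -0.8, 0.2]
grip_width: 1.0
finger_force: 0.0
0.92 [251.2, 180.7, 77.7, 359.7]
block 6516 ((539.8184814453125, 7.152942657470703), (55.88596725463867, 39.63811111450195), 11.030736923217773) 0.03953453437853465
axis yaw 10.758688768680436 ends -0.09163411120325905 0.1228833404076179 mid [0.53303944 0.00597623]
[0.53863973 0.00697657]
t 3.15 pos [0.5408 0.008  0.0621] shift cm [ 0.25 -0.05  5.41] roll 0.001 tilt [ 0.003 -0.    -1.   ] w 0.9983954407082413
```

```bash
python3 -m handwheel '[[0,-0.1,2.5,0],[0,-0.1,4.5,0],[0,-0.1,5.3,0],[0,-0.1,5.3,0]]'; python3 -m handwheel '[[0,0,0,0],[0,0,0,0],[0,0,0,0],[0,0,0,0],[0,0,0,0]]' 255;  python3 -m handwheel '[[0,0,0,0],[0,0,0,0]]'
```

```text
time_s: 3.65
position: [0.54, 0.0067, 0.0078]
orientation: [-0.094, 0.996, -0.0, 0.0]
contact_force: [0.1, 0.4, 0.4]
grip_width: 1.001
finger_force: 0.0
time_s: 4.28
position: [0.5402, 0.0066, 0.0081]
orientation: [-0.094, 0.996, -0.0, 0.001]
contact_force: [-0.9, -0.6, 4.9]
grip_width: 0.463
finger_force: 61.3
time_s: 4.53
position: [0.5402, 0.0066, 0.0081]
orientation: [-0.094, 0.996, -0.0, 0.001]
contact_force: [-0.2, 0.3, 5.9]
grip_width: 0.456
finger_force: 61.4
```

```bash
python3 -m handwheel '[[0,0,-2,0],[0,0,-6,0],[0,0,-12,0],[0,0,-18,0],[0,0,-21,0]]'; python3 -c "
from h import *
go((.493,.279,.22),5.4)"
```

```text
time_s: 5.15
position: [0.5409, 0.0066, 0.2209]
orientation: [-0.094, 0.996, -0.001, 0.002]
contact_force: [-0.2, 0.1, -2.4]
grip_width: 0.459
finger_force: 60.6
t 5.15 pos [0.5409 0.0066 0.2209] shift cm [-0.39 27.65  0.05] roll 0.094 tilt [ 0.005 -0.001 -1.   ] w 0.4591955829763914
```

```bash
python3 -m handwheel '[[0,4,0,0.03],[-0.1,9,0,0.06],[-0.2,14,0,0.094],[-0.2,16,0,0.094],[-0.2,16,0,0.094]]'; cat > wc.py <<'E'
from h import *
import sys
s=status.observe(); p=read_camera("wrist"); c=cloud(p,s); z=p["range_z"]>0
save(p,sys.argv[1])
for cam in ("wrist","top"):
    if cam=="top": p=read_camera("top"); c=cloud(p); z=p["range_z"]>0
    C=np.array([.493,.279]); a=np.radians(5.4); w=np.array([np.cos(a),np.sin(a)]); n=np.array([-w[1],w[0]])
    d=c[...,:2]-C; s_,t_=d@w,d@n
    near=z&(abs(s_)<.13)&(abs(t_)<.065)
    dark=p["frame"].mean(-1)<90
    for lo,hi,nm in((-.1,-.04,"near"),(.04,.1,"far")):
        k=near&(s_>lo)&(s_<hi)&(c[...,2]>.083)&(c[...,2]<.118)
        P=np.stack([s_[k],t_[k],c[k][:,2]],1)
        print(cam,nm,len(P),"s",np.percentile(P[:,0],[2,50,98]).round(4),"t",np.percentile(P[:,1],[1,50,99]).round(4),"z",P[:,2].max().round(4))
        if len(P)>50:
            T=P[(P[:,2]>.10)]; L=T[T[:,1]<0]; U=T[T[:,1]>0]; print("  arms t",L[:,1].mean().round(4),U[:,1].mean().round(4),"s",L[:,0].mean().round(4),U[:,0].mean().round(4),len(L),len(U))
    k=near&(c[...,2]>.014)&(c[...,2]<.021)
    print("base",k.sum(),cv2.minAreaRect(c[k][:,:2].astype(np.float32)*1000))
go((.493,.279,.22),5.4)
E
python3 wc.py wrist3.png
```

```text
time_s: 5.78
position: [0.5108, 0.1656, 0.2171]
orientation: [-0.048, 0.999, -0.0, -0.0]
contact_force: [0.1, -0.2, -1.7]
grip_width: 0.459
finger_force: 60.8
wrist near 2425 s [-0.0812 -0.0736 -0.0659] t [-0.039   0.0043  0.0347] z 0.1143
  arms t -0.0303 0.0225 s -0.0736 -0.0737 701 781
wrist far 2083 s [0.0659 0.0711 0.082 ] t [-0.0384  0.0042  0.0347] z 0.1142
  arms t -0.0297 0.0234 s 0.0728 0.0729 533 586
base 11080 ((476.025390625, 275.72589111328125), (225.00442504882812, 75.3204345703125), 5.598873615264893)Traceback (most recent call last):
  File "wc.py", line 14, in <module>
    print(cam,nm,len(P),"s",np.percentile(P[:,0],[2,50,98]).round(4),"t",np.percentile(P[:,1],[1,50,99]).round(4),"z",P[:,2].max().round(4))
                            ~~~~~~~~~~~~~^^^^^^^^^^^^^^^^^^
    return _quantile_unchecked(
        a, q, axis, out, overwrite_input, method, keepdims, weights)
    return _ureduce(a,
                    func=_quantile_ureduce_func,
    ...<5 lines>...
                    overwrite_input=overwrite_input,
                    method=method)
    r = func(a, **kwargs)
    result = _quantile(arr,
                       quantiles=q,
    ...<2 lines>...
                       out=out,
                       weights=wgt)
    slices_having_nans = np.isnan(arr[-1, ...])
                                  ~~~^^^^^^^^^
IndexError: index -1 is out of bounds for axis 0 with size 0
```

View pics/wrist3.png

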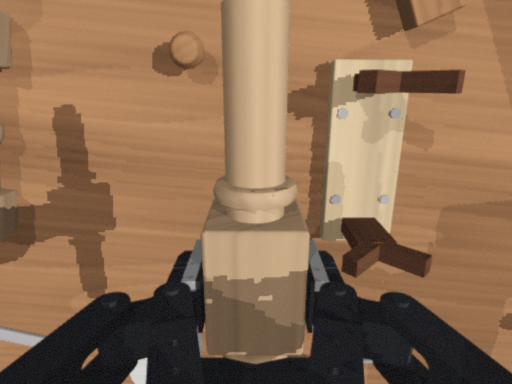

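The wrist view shows the leg held with its block at (255,270) and its round end running up to (255,0). The cradle is at right, with posts at (410,82) and (385,245). The seat measures about (0.493, 0.2765) with yaw 5.5°. While moving on, I check how the leg sits in the hand.

```bash
python3 -m handwheel '[[0,4,0,0],[-0.2,8,0,0],[-0.3,11,0,0],[-0.3,11,0,0],[-0.3,11,0,0]]'; cat > wp.py <<'E'
from h import *
s=status.observe(); p=read_camera("wrist"); c=cloud(p,s); z=p["range_z"]>0
R=Ro.from_quat(s["orientation"]).as_matrix()
T=(c-s["position"])@R   # tool coords
k=z&(abs(T[...,1])<.03)&(T[...,2]<.03)&(T[...,2]>-.06)
for lo in np.arange(-.02,.13,.01):
    m=k&(T[...,0]>lo)&(T[...,0]<lo+.01); P=T[m]
    if len(P)>20: print(round(lo+.005,3),len(P),"y",np.percentile(P[:,1],[2,98]).round(4),"mid",np.percentile(P[:,1],[2,98]).mean().round(4),"ztop",np.percentile(P[:,2],3).round(4))
go((.4932,.2765,.092),5.5)
E
python3 wp.py
```

```text
time_s: 6.5
position: [0.5045, 0.2728, 0.2171]
orientation: [-0.047, 0.999, -0.001, -0.0]
contact_force: [-0.3, -0.4, -1.4]
grip_width: 0.465
finger_force: 61.1
-0.015 2056 y [-0.0185  0.0195] mid 0.0005 ztop -0.0324
-0.005 2606 y [-0.0203  0.0215] mid 0.0006 ztop -0.0388
0.005 3283 y [-0.0291  0.0292] mid 0.0 ztop -0.0408
0.015 6036 y [-0.0288  0.029 ] mid 0.0001 ztop -0.0584
0.025 4177 y [-0.0183  0.0194] mid 0.0006 ztop -0.0322
0.035 1493 y [-0.0147  0.0157] mid 0.0005 ztop -0.0285
0.045 2060 y [-0.0134  0.0146] mid 0.0006 ztop -0.0272
0.055 1663 y [-0.0105  0.0117] mid 0.0006 ztop -0.024
0.065 1785 y [-0.0104  0.0117] mid 0.0006 ztop -0.0241
0.075 1931 y [-0.0106  0.0117] mid 0.0006 ztop -0.0241
0.085 2102 y [-0.0105  0.0116] mid 0.0005 ztop -0.0241
0.095 2264 y [-0.0105  0.0116] mid 0.0006 ztop -0.0242
0.105 931 y [-0.0105  0.0118] mid 0.0006 ztop -0.0241
t 6.55 pos [0.5045 0.2727 0.2171] shift cm [ 1.09  0.5  12.51] roll -0.003 tilt [-0.    -0.001 -1.   ] w 0.4583886389418175
```

```bash
python3 -m handwheel '[[0.6,0.3,2,0],[1.1,0.45,5,0],[1.1,0.45,8,0],[1.1,0.45,9,0],[1.1,0.45,9,0]]'; sed -i 's/("wrist","top")/("wrist",)/' wc.py; python3 wc.py wrist4.png; python3 - <<'E'
from h import *
p=read_camera("scene"); save(p,"scene2.png",(290,110,450,230),4)
E
```

```text
time_s: 7.18
position: [0.4929, 0.2767, 0.1271]
orientation: [-0.047, 0.999, -0.0, -0.001]
contact_force: [0.4, 0.9, -0.7]
grip_width: 0.46
finger_force: 61.1
wrist near 3444 s [-0.0811 -0.0736 -0.0658] t [-0.0391  0.0142  0.0361] z 0.114
  arms t -0.0276 0.0247 s -0.0735 -0.0737 1694 1716
wrist far 447 s [0.0657 0.067  0.0776] t [-0.0355  0.0197  0.0326] z 0.1134
  arms t -0.0314 0.028 s 0.0691 0.0688 203 206
base 3509 ((436.0627746582031, 278.94744873046875), (149.35098266601562, 90.31954956054688), 3.6912894248962402)
t 7.225 pos [0.4936 0.2772 0.1279] shift cm [ 0.04  0.19 -9.21] roll -0.001 tilt [ 0.001  0.    -1.   ] w 0.46258190418260764
```

View pics/scene2.png

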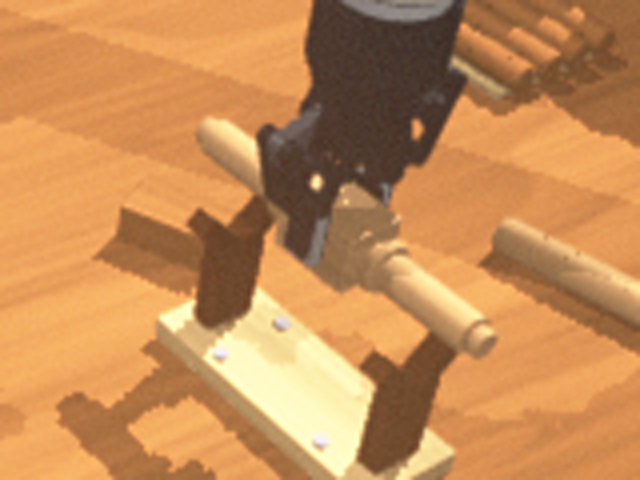

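View pics/wrist4.png

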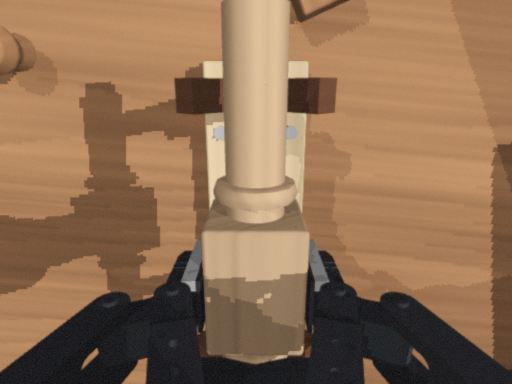

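The scene crop shows the leg above both notches, with its ends over the posts at (235,215) and (410,355). In the wrist view the leg is centred on the near post: column 255, against arms spanning 176–336. I lower it slowly.

```bash
python3 -m handwheel '[[0,0,1,0],[0,0,2,0],[0,0,2.8,0],[0,0,3.2,0],[0,0,3.2,0]]'; python3 -m handwheel '[[0,0,0.1,0],[0,0,0.2,0],[0,0,0.3,0],[0,0,0.4,0],[0,0,0.4,0]]'
```

```text
time_s: 7.9
position: [0.4926, 0.2774, 0.0948]
orientation: [-0.047, 0.999, -0.0, -0.0]
contact_force: [0.1, 0.3, -1.0]
grip_width: 0.459
finger_force: 61.1
time_s: 8.52
position: [0.4929, 0.2775, 0.0912]
orientation: [-0.047, 0.999, -0.0, -0.0]
contact_force: [0.3, 0.5, -1.1]
grip_width: 0.458
finger_force: 61.1
```

```bash
python3 -m handwheel '[[0,0,0.05,0],[0,0,0.1,0],[0,0,0.15,0],[0,0,0.15,0]]'
```

```text
time_s: 9.02
position: [0.4931, 0.2774, 0.0903]
orientation: [-0.047, 0.999, -0.0, 0.0]
contact_force: [-1.4, -1.6, 4.8]
grip_width: 0.455
finger_force: 62.1
```

```bash
python3 -m handwheel '[[0,-0.03,0.03,0],[0,-0.03,0.05,0],[0,-0.03,0.05,0]]'
```

```text
time_s: 9.4
position: [0.4931, 0.2772, 0.0901]
orientation: [-0.047, 0.999, -0.0, 0.0]
contact_force: [-1.8, -2.4, 7.6]
grip_width: 0.46
finger_force: 62.4
```

```bash
python3 -m handwheel '[[0,0,0,0],[0,0,0,0],[0,0,0,0],[0,0,0,0],[0,0,0,0]]' 0; python3 -m handwheel '[[0,0,-1,0],[0,0,-4,0],[0,0,-9,0],[0,0,-14,0],[0,0,-14,0]]'; python3 - <<'E'
from h import *
p=read_camera("scene"); save(p,"scene3.png",(290,110,450,230),4)
s=status.observe(); p=read_camera("wrist"); c=cloud(p,s); save(p,"wrist5.png"); z=p["range_z"]>0
C=np.array([.493,.2775]); a=np.radians(5.5); w=np.array([np.cos(a),np.sin(a)]); n=np.array([-w[1],w[0]])
d=c[...,:2]-C; S,T=d@w,d@n
B=z&(abs(S)<.06)&(abs(T)<.03)&(c[...,2]>.1195)&(c[...,2]<.14)
print("block s",np.percentile(S[B],[1,99]),"t",np.percentile(T[B],[1,99]),"z",c[B][:,2].mean())
for lo in np.arange(-.12,.12,.02):
    m=z&(S>lo)&(S<lo+.02)&(abs(T)<.008)&(c[...,2]>.09)
    if m.sum()>10: print(round(lo+.01,2),np.percentile(c[m][:,2],97).round(4))
E
```

```text
time_s: 10.02
position: [0.4929, 0.2772, 0.0892]
orientation: [-0.047, 0.999, -0.0, -0.0]
contact_force: [-0.5, -0.1, -0.3]
grip_width: 1.004
finger_force: 0.0
time_s: 10.65
position: [0.496, 0.2785, 0.2346]
orientation: [-0.047, 0.999, 0.002, 0.005]
contact_force: [0.0, 0.6, -0.8]
grip_width: 1.003
finger_force: 0.0
block s [-0.02720378  0.02731505] t [-0.01936543  0.01927308] z 0.1213612805536016
-0.11 0.1137
-0.09 0.1141
-0.07 0.1143
-0.05 0.1167
-0.03 0.1222
-0.01 0.3131
0.01 0.1226
0.03 0.1223
0.05 0.1173
0.07 0.1143
0.09 0.1144
0.11 0.1139
```

View pics/scene3.png

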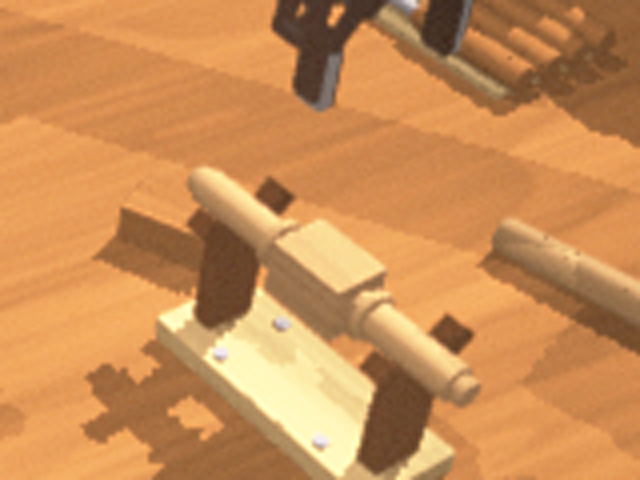

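The crop shows the leg seated in both notches, at (240,220) and (410,350). It is level, with its top at 114 mm along both ends and the block centred to within 1 mm. The gripper is clear, so I hand in.

```bash
python3 -m handwheel '[[0,0,0,0],[0,0,0,0]]'; python3 -c "
from h import *
print(env.job_done())"
```

```text
time_s: 11.0
position: [0.4921, 0.2769, 0.228]
orientation: [-0.047, 0.999, -0.001, -0.001]
contact_force: [0.3, -0.2, -0.2]
grip_width: 0.999
finger_force: 0.0
the job is handed in; nothing more can be done
None
```

The turned leg is resting level in both V notches, with its block within about 1 mm of midway between the posts. I lowered it in and let go there, did not touch the other pieces, and handed the job in at 11.0 s (no verdict was returned).

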